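# Stamp the repaired headlamp's job card and pack the stamp away

## Task

Sign off the repair: stand the inspection stamp, which lies on its side, upright inside the printed square on the job card, square to it, let go, press its head down to the stop and let it spring back. Then stand the stamp upright in the middle of its open case and press the cover shut until the catch has snapped and it is fully closed. Stamp nowhere else, and leave the headlamp, jar and screwdriver where they are.

Things in the scene. Friction and masses are not known exactly. Their poses are not given: they have to be found in the camera images.
- stamp: Inspection stamp, 98 mm tall, 0.3 kg. Origin: centre of its underside; z runs up to the head. Along z: steel base 46 x 46 mm, 0 to 20 mm; grey housing 36 x 36 mm, 20 to 72; thin rod; black square head 46 x 46 mm, 86 to 98, sides parallel to x and y like all the rest. Starts lying on its -x side, axis level 23 mm above the bench, head end pointing left and somewhat back to the robot.
- stamp_waist (a point): Point on the stamp's axis 62 mm above its underside, in the housing: where to grip it when it lies. Same axes as the stamp.
- stamp_head (a point): Centre of the top face of the stamp's head; moves with it.
- plunger (a joint): How far the head is pressed in, m: 0 sprung up, 0.012 at the stop. The spring needs about 4 N to start and 8.5 N at the stop, and returns the head when let go.
- card: Fixed clipboard, 220 (x) x 160 (y) x 6 mm, with a paper job card and a steel clip at its +x end. Origin: centre of its underside.
- card_square (a point): Centre of the printed square outline (72 x 72 mm, dark lines, sides along the board's x and y) on the card, 6 mm above the bench. Same axes as the card.
- case: Fixed beige storage case: an open tray 130 (x) x 124 (y) x 58 mm high with 5 mm walls and floor, empty, with a deep cover hinged at its +x side. Origin: centre of its underside.
- case_floor (a point): Centre of the tray's inner floor, 5 mm above the bench.
- case_hinge (a point): Middle of the hinge axis, at the top edge of the tray's +x wall (65 mm along the case's +x from its middle, 58 mm above the bench); the axis runs along the case's y.
- lid (a joint): Cover angle, rad: 0 fully shut, 1.57 upright, limit 1.85. The hinge is stiff: the cover stays where it is left (1 to 3 N at its front edge moves it). A snap catch at the middle of the front edge resists from 0.11 to 0.055 rad and takes about 7 N pressed down at the front edge; past it the cover snaps shut and is held.
- lid_front (a point): Where to push: outside of the cover's top panel, middle line, 15 mm behind the front edge. Shut, it is 118 mm above the bench, 115 mm in front of the hinge axis; it turns about that axis at 115 mm along and 60 mm outward from it. Cover 130 x 124 mm, 60 mm deep, walls 4 mm; shut, it clears the standing stamp by 11 mm.
- headlamp: Bystander: dark bowl-shaped headlamp unit, 156 mm across, 104 mm high, glass upward, beyond the work.
- jar: Bystander: glass jar, 64 mm across, 85 mm high.
- driver: Bystander: screwdriver, 190 mm long, lying on the bench.

How it is judged:
On the way, in this order (a step that is already met when the one before it is completed fails the run):
1. the stamp stands upright inside the printed square, square to it, let go (horizontal distance between stamp and card_square below 0.014 m and angle between stamp's own z axis and vertical below 0.06 rad and z of stamp in the frame of card_square below 0.004 m and z of stamp_head in the frame of stamp above 0.094 m and z of stamp_head in the frame of card_square above 0.09 m and (angle between the x axis of stamp and the x axis of card, either way round below 0.2 rad or angle between the x axis of stamp and the y axis of card, either way round below 0.2 rad) and contact force between stamp and the fingers below 0.1 N), for 0.2 s.
2. its head is pressed to the stop there (value of joint plunger above 0.0105 m and horizontal distance between stamp and card_square below 0.016 m and angle between stamp's own z axis and vertical below 0.06 rad), for 0.1 s.
3. the head has sprung back with the stamp still on the square (value of joint plunger below 0.002 m and horizontal distance between stamp and card_square below 0.02 m and angle between stamp's own z axis and vertical below 0.1 rad and z of stamp in the frame of card_square below 0.005 m), for 0.1 s.
4. the stamp stands upright in the case, let go (x of stamp in the frame of case between -0.025 and 0.025 m and y of stamp in the frame of case between -0.025 and 0.025 m and z of stamp in the frame of case below 0.009 m and angle between stamp's own z axis and vertical below 0.06 rad and z of stamp_head in the frame of case above 0.096 m and contact force between stamp and the fingers below 0.1 N), for 0.2 s.
At the end, for the whole second after the job is handed in: The cover is fully shut past its catch (within 0.03 rad) and the stamp stands upright at rest in the case (within about 30 mm of its middle, tilt under 0.08 rad), head sprung up (value of joint lid below 0.03 rad and x of stamp in the frame of case between -0.032 and 0.032 m and y of stamp in the frame of case between -0.03 and 0.03 m and z of stamp in the frame of case below 0.009 m and angle between stamp's own z axis and vertical below 0.08 rad and z of stamp_head in the frame of case above 0.096 m and value of joint plunger below 0.003 m and linear speed of stamp below 0.02 m/s); the robot touches nothing.
It fails at once if the stamp was pressed away from the printed square (value of joint plunger above 0.009 m and horizontal distance between stamp and card_square above 0.025 m).
It fails at once if a bystander was moved (distance of any of headlamp, jar, driver from where it was at the start of the episode above 0.02 m).
It also fails if it takes over 72 s, if anything falls off the work surface, if the arm or the gripper's body presses on something with over 40 N, if the wrist force passes 120 N, or if a joint passes its speed limit or range.

## Robot

A 6-joint arm with a two-finger parallel gripper is mounted at the origin on the work surface. World frame = base frame: x ahead of the robot, y to its left, z up, the work surface at z = 0. Lengths are in m, angles in rad, forces in N, time in s.
With the tool pointing down it reaches from about 0.375 to 0.9 m from the base axis. Payload 3.1 kg.
Tool frame: the origin (TCP) lies midway between the tips of the shut fingers; the grasp point (between the pads) lies 19 mm behind it; z points along the fingers, y is the line along which they close (so a half turn about z gives the same grasp; the last joint's range is limited). The gripper opens to 87 mm and grips with 3 to 60 N. Pads are 19 mm wide; open, the fingers measure 117 mm over their backs; the gripper's body (75 mm by 190 mm) begins 51 mm behind the grasp point.
Start: joints at [-1.498, 0.527, 1.433, -0, 1.181, -0.178], TCP at [0.156, -0.605, 0.223] pointing down, gripper open.
Joint ranges: [-3.08, 3.08], [-0.75, 2.2], [0.22, 2.44], [-1.43, 4.57], [0, 2.65], [-2.85, 2.85]. Speed limits (rad/s): [2.79, 2.79, 3.14, 3.14, 3.14, 3.14].

## Interface

Orientations are given as a unit quaternion [x, y, z, w].
In Python, from rig import robot gives the robot as it stands. The module is installed in compiled form; this text tells all that it offers.
- The arm moves only by the tool play_rows, never from a script. Its arguments are lists of equal length, an entry for each row: "gripper": the closure, from -1 (fully open) to 1 (shut); "delta_pos": the shift along the tool's x, y, z in cm, a list of three; "turn": the turn, a rotation vector about the tool's x, y, z in rad, a list of three. A call has 1 to 12 rows; each row is the pose to reach, as a shift and turn from the pose commanded when the call began, along the tool's axes at that moment; what a row does not reach only later rows make up. A row lasts 1/8 s, in which the tool goes at most 62.5 mm and 10.7 degrees, less where a joint would pass 70% of its speed; a pose out of reach is approached as far as the arm can. A call with a gripper value outside its range is refused whole. The fingers move at their own pace and stop on an object; "squeeze" is the grip in N (left out, the last holds). Time passes only in rows, so rows that repeat a pose let the fingers close. It gives the time, the measured TCP pose, the force, the opening and the grip force at its end, in the units of the state.
- robot.get_obs(): the state, without advancing time (a new reading comes with each control period).
- robot.camera(name): name is "scene" or "top"; returns a dict with "color" (480x640x3 uint8, red, green, blue), "vfov" (degrees; the focal length in pixels is half the picture's height over the tangent of half this angle, whatever the lens; pixels are square), "cx", "cy" (the principal point, pixels), "R" (3x3) and "t" (3): a world point X has camera coordinates R X + t. Camera axes: x right, y down, z forward; pixel columns grow to the right and rows downward; lengths in m; the calibration is good to about 2 mm. A picture is of the moment at which its call begins. There is no depth.
- robot.hand_in(): hands the job in; it is judged then, once.
The state is a dict: "time": time; "q": joint angles; "joint_velocities": joint speeds; "joint_torque": joint torques, N m; "position": TCP position; "tool_rot": TCP orientation; "ft_force": force on the tool from outside, world axes, zero at the start; "moment": the same for the moment, N m; "grip_width": finger opening in m; "grip_force": force on a finger pad.
Only numpy, scipy, OpenCV 4.12 (cv2) and the standard library are available. Lean on these libraries where they do the work, as an engineer would, in place of code of your own. Each camera call takes 0.05 s, during which the arm holds its last target. There are 200 camera calls.

## Working session

There is one attempt and no reset: what is moved stays moved. The work goes in short steps, Python scripts to look and compute and a tool call to move; the robot and the scene stay as the last step left them, time stands still between calls to the robot, and variables do not carry over. Pictures are saved under pics/ and viewed, at most 10 in all, crops included, and the job is handed in when it is done.

Besides the shell and the picture viewer there is one more tool, called after "Request:" as name(argument=value, ...) on one line, values as JSON. play_rows: Moves the arm, as the interface text tells. Its arguments: {"type":"object","properties":{"gripper":{"type":"array","items":{"type":"number"}},"delta_pos":{"type":"array","items":{"type":"array","items":{"type":"number"}}},"turn":{"type":"array","items":{"type":"array","items":{"type":"number"}}},"squeeze":{"type":"number"}},"required":["gripper","delta_pos","turn"]}

```bash
mkdir -p pics
python3 - <<'E'
from rig import robot
import cv2,numpy as np
o=robot.get_obs()
print(o)
for n in ("scene","top"):
    c=robot.camera(n); cv2.imwrite(f"pics/{n}0.png",c["color"][:,:,::-1])
    print(n,c["vfov"],c["cx"],c["cy"],c["R"],c["t"],"cam pos",-c["R"].T@c["t"])
E
```

```text
{'time': 0.0, 'q': array([-1.49752641e+00,  5.28475970e-01,  1.43391746e+00, -1.02414836e-06,
        1.18139945e+00, -1.78498612e-01]), 'joint_velocities': array([ 0.0004489 , -0.00199214, -0.00066932, -0.00110024,  0.00030513,
       -0.00049815]), 'joint_torque': array([-1.18643416e-03, -4.40049076e+01, -1.76591814e+01,  6.33326964e-02,
        5.83714270e-02, -1.73566814e-04]), 'position': array([ 0.15567197, -0.60453469,  0.2215608 ]), 'tool_rot': array([ 9.92086409e-01,  1.25552168e-01,  5.73822449e-05, -1.09861726e-03]), 'ft_force': array([-0.74255289, -0.4294751 , -0.36117778]), 'moment': array([ 0.0114541 , -0.04634837, -0.01059496]), 'grip_force': 0.0, 'grip_width': 0.08706240876993546}
scene 53.50861408605239 318.64408029336704 242.42816019858154 [[ 0.10674543  0.9942855  -0.00132676]
 [ 0.58620951 -0.06401252 -0.80762665]
 [-0.8030964   0.0854327  -0.58969266]] [ 0.02554163 -0.28708356  1.741382  ] cam pos [ 1.56406227 -0.19254357  0.79505773]
top 50.84314460244546 324.9595211906799 245.81252686789648 [[-0.02638239 -0.99961012  0.00914242]
 [-0.99027583  0.02488418 -0.13687426]
 [ 0.13659339 -0.01266459 -0.99054624]] [-0.0708554   0.60724144  1.31007279] cam pos [ 0.4205199  -0.06934695  1.38145119]
```

View pics/scene0.png

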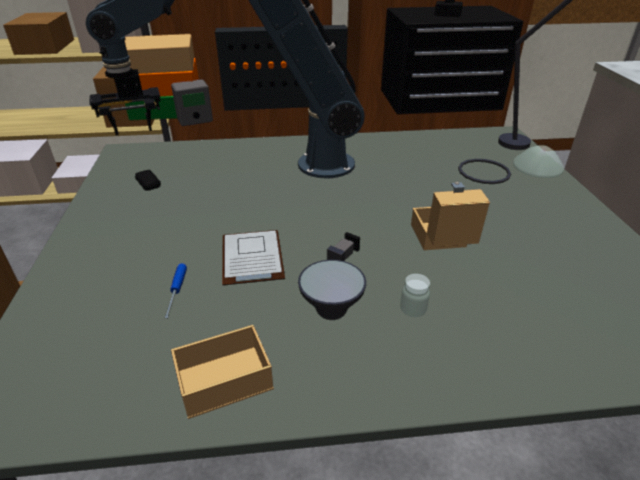

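View pics/top0.png

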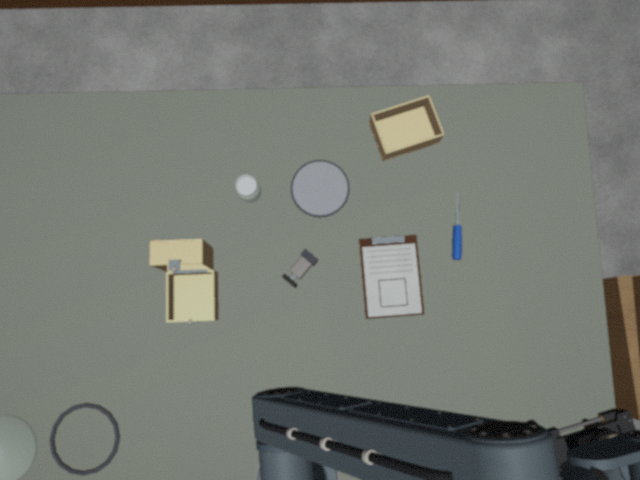

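Scene view: case at (450,220) with its cover upright, stamp at (344,248), card square at (252,245), and headlamp, jar and screwdriver nearby. Top view: stamp from base (310,257) to head (290,281), square at (393,292), tray at (191,296). I'll zoom in for accurate pixels.

Run:
```python
import cv2,numpy as np
def comp(name,items):
    out=[]
    for f,x,y,w in items:
        im=cv2.imread(f"pics/{f}.png")[y:y+w*3//4,x:x+w]; s=400/w
        b=cv2.resize(im,(400,300),interpolation=cv2.INTER_CUBIC)
        for k in range(0,w,10):
            p=int((k+.5)*s); cv2.line(b,(p,0),(p,5),(0,0,255),1); cv2.putText(b,str(x+k),(p,14),0,.3,(0,0,255),1)
        for k in range(0,w*3//4,10):
            p=int((k+.5)*s); cv2.line(b,(0,p),(5,p),(0,0,255),1); cv2.putText(b,str(y+k),(7,p+3),0,.3,(0,0,255),1)
        out.append(b)
    cv2.imwrite(f"pics/{name}.png",np.vstack([np.hstack(out[:2]),np.hstack(out[2:])]))
comp("c1",[("top0",270,242,60),("top0",350,235,80),("top0",140,230,100),("scene0",318,225,50)])
comp("c2",[("scene0",215,225,80),("scene0",405,175,100),("top0",365,270,60),("scene0",225,225,50)])
```

```text
(no output)
```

View pics/c1.png

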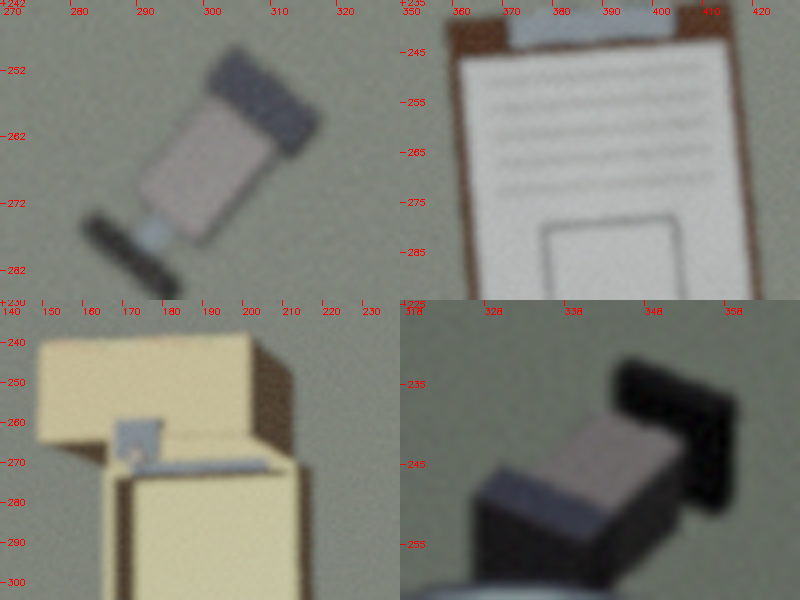

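View pics/c2.png

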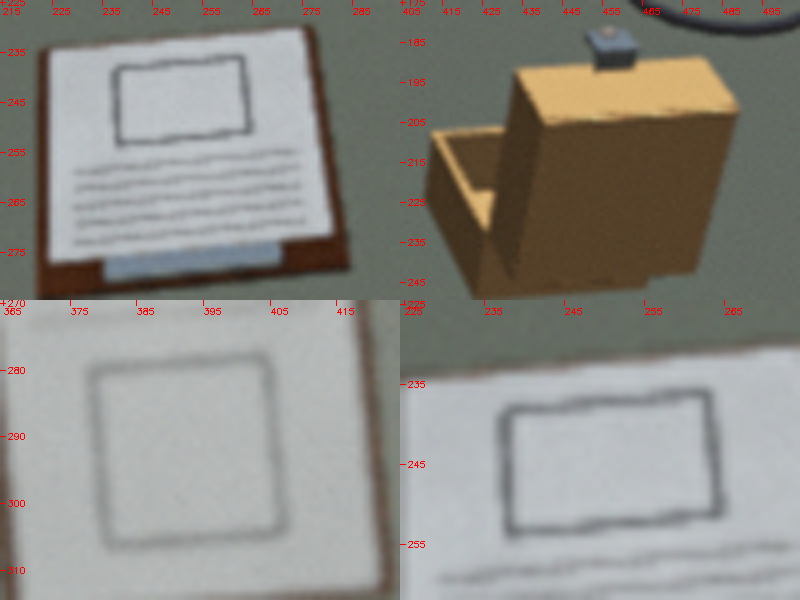

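The zooms show: the printed square's four corners in both views, the stamp's base top face (bottom end toward +x,-y), and the cover's top rim. Now triangulating.

```bash
cat > h.py <<'E'
import numpy as np,cv2
from rig import robot
from scipy.spatial.transform import Rotation as Rn
def cams():
    return {n:robot.camera(n) for n in("scene","top")}
def P(c):
    f=240/np.tan(np.radians(c["vfov"])/2)
    return np.array([[f,0,c["cx"]],[0,f,c["cy"]],[0,0,1]])@np.c_[c["R"],c["t"]]
def proj(c,X):
    u=P(c)@np.c_[np.atleast_2d(X),np.ones(len(np.atleast_2d(X)))].T
    return (u[:2]/u[2]).T
def tri(cs,a,b):  # a: top pixels, b: scene pixels
    X=cv2.triangulatePoints(P(cs["top"]),P(cs["scene"]),np.array(a,float).T,np.array(b,float).T)
    X=(X[:3]/X[3]).T
    return X, np.linalg.norm(proj(cs["top"],X)-a,axis=1)
def onplane(c,a,z):
    M=P(c); H=np.c_[M[:,0],M[:,1],M[:,2]*z+M[:,3]]
    u=np.linalg.inv(H)@np.c_[np.atleast_2d(a),np.ones(len(np.atleast_2d(a)))].T
    return (u[:2]/u[2]).T
E
cat > a.py <<'E'
from h import *
np.set_printoptions(precision=4,suppress=True)
cs=cams()
def px(l,x,y,s): return np.array([[x+p/s-.5,y+q/s-.5] for p,q in l])
sqt=px([(93,69),(268,55),(285,235),(107,247)],365,270,20/3); sqs=px([(320,215),(110,233),(103,110),(310,92)],225,225,8)
stt=px([(235,47),(320,122),(292,155),(207,87)],270,242,20/3); sts=px([(190,243),(75,197),(102,168),(212,207)],318,225,8)
cvt=px([(40,43),(250,33),(252,135),(37,140)],140,230,4); cvs=px([(338,107),(145,123),(115,70),(305,58)],405,175,4)
for n,a,b,z in(("sq",sqt,sqs,.006),("st",stt,sts,.046),("cv",cvt,cvs,.188)):
    X,r=tri(cs,a,b); print(n,X,"res",r,"mean",X.mean(0)); print(np.linalg.norm(X-np.roll(X,-1,0),axis=1))
    print("onplane top",onplane(cs["top"],a,z).mean(0),"scene",onplane(cs["scene"],b,z).mean(0))
E
python3 a.py
python3 - <<'E'
import cv2
a=cv2.imread("pics/top0.png")[255:330,150:250]
cv2.imwrite("pics/c3.png",cv2.resize(a,(800,600),interpolation=cv2.INTER_CUBIC))
E
```

```text
sq [[ 0.5129 -0.2304  0.0047]
 [ 0.5167 -0.3019  0.0058]
 [ 0.4434 -0.3059  0.0053]
 [ 0.4405 -0.2329  0.0055]] res [0.0342 0.1388 0.0583 0.0759] mean [ 0.4784 -0.2678  0.0053]
[0.0717 0.0735 0.0731 0.0725]
onplane top [ 0.4784 -0.2678] scene [ 0.4793 -0.2676]
st [[ 0.5993 -0.0317  0.0421]
 [ 0.5683 -0.0652  0.0403]
 [ 0.5551 -0.0541  0.0416]
 [ 0.5831 -0.0211  0.0437]] res [0.1997 0.1356 0.0183 0.134 ] mean [ 0.5764 -0.043   0.0419]
[0.0457 0.0173 0.0433 0.0194]
onplane top [ 0.576  -0.0432] scene [ 0.5818 -0.0437]
cv [[0.6088 0.3323 0.1859]
 [0.6123 0.2084 0.1846]
 [0.551  0.2073 0.1862]
 [0.5508 0.333  0.1872]] res [0.5866 0.253  0.1242 0.2968] mean [0.5807 0.2702 0.186 ]
[0.1239 0.0613 0.1258 0.058 ]
onplane top [0.5806 0.2703] scene [0.5841 0.268 ]
```

View pics/c3.png

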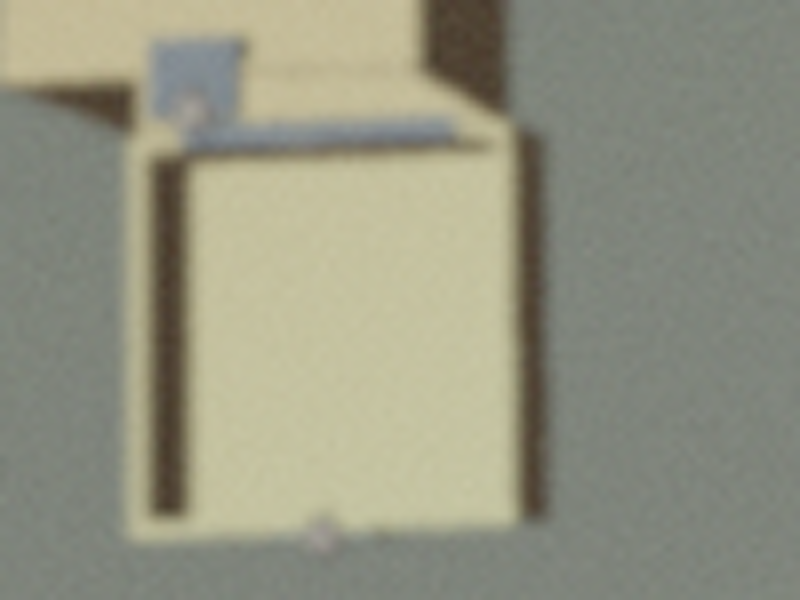

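Tray rim corners in this crop (8x): front (127,542), (520,528); hinge side (513,128), (132,130).

```bash
cat >> a.py <<'E'
print("-----")
rim=px([(127,542),(520,528),(513,128),(132,130)],150,255,8)
R=onplane(cs["top"],rim,.058); print("rim",R,R.mean(0),np.linalg.norm(R-np.roll(R,-1,0),axis=1))
B=onplane(cs["top"],stt,.046).mean(0)
H=onplane(cs["top"],px([(97,212),(80,228),(183,290),(165,306)],270,242,20/3),.046); print(H)
X,r=tri(cs,px([(80,228),(165,306)],270,242,20/3),px([(337,100),(222,57)],318,225,8)); print("head outer",X,r,X.mean(0))
h=H.mean(0); d=h-B; print("axis",B,h,np.linalg.norm(d),np.arctan2(d[1],d[0])); u=d/np.linalg.norm(d)
print("waist",B+u*.052)
for n,a in(("bottom edge",onplane(cs["top"],stt,.046)[0]-onplane(cs["top"],stt,.046)[1]),("sq +y edge",onplane(cs["top"],sqt,.006)[0]-onplane(cs["top"],sqt,.006)[3]),("sq y",onplane(cs["top"],sqt,.006)[0]-onplane(cs["top"],sqt,.006)[1])):
    print(n,np.arctan2(a[1],a[0]))
E
python3 a.py|sed -n '/-----/,$p'
```

```text
-----
rim [[0.414  0.3313]
 [0.4152 0.2047]
 [0.545  0.2074]
 [0.5475 0.3319]] [0.4804 0.2688] [0.1267 0.1299 0.1245 0.1335]
[[ 0.5339  0.0238]
 [ 0.5278  0.0307]
 [ 0.5021 -0.0097]
 [ 0.496  -0.0025]]
head outer [[ 0.5279  0.0303  0.0436]
 [ 0.496  -0.0035  0.0419]] [0.192  0.4477] [0.512  0.0134 0.0428]
axis [ 0.576  -0.0432] [0.5149 0.0106] 0.08133385736442597 2.4190254651757868
waist [ 0.537  -0.0088]
bottom edge 0.8200404087346838
sq +y edge 0.03772999047245097
sq y 1.6247190988971107
```

```bash
cat >> h.py <<'E'
np.set_printoptions(precision=4,suppress=True)
def frame(z,x):  # tool rotation from approach and (approx.) x axis
    z=np.array(z,float)/np.linalg.norm(z); x=np.array(x,float); x=x-z*(x@z); x/=np.linalg.norm(x)
    return Rn.from_matrix(np.c_[x,np.cross(z,x),z])
def go(p,R,name=""):  # shift (cm) and turn from present pose
    o=robot.get_obs(); R0=Rn.from_quat(o["tool_rot"])
    print(name,"delta",R0.inv().apply(np.array(p)-o["position"])*100,"turn",(R0.inv()*R).as_rotvec(), "to",np.array(p))
def up_frame(ang,th): # approach heading ang, pitched th below level; x axis up
    h=np.array([np.cos(ang),np.sin(ang),0]); return frame(np.cos(th)*h-np.sin(th)*np.array([0,0,1]),[0,0,1])
U=np.array([np.cos(2.41),np.sin(2.41),0]); UP=np.array([0,0,1.])
TH=.3
RG=frame(-np.cos(TH)*UP-np.sin(TH)*U,U)
B=np.array([.576,-.0432,0])
G=B+U*.048+UP*.029          # grasp point
PG=G+RG.apply([0,0,.019])
E
python3 -c "
from h import *
go(PG+UP*.11,RG,'pre'); print(RG.as_matrix())"
```

```text
pre delta [ 52.3495 -47.4631  10.1785] turn [-0.3235 -0.174  -2.139 ] to [ 0.5445 -0.0149  0.1208]
[[-0.7109  0.6681  0.2199]
 [ 0.6382  0.7441 -0.1974]
 [-0.2955 -0.     -0.9553]]
```

Request:
play_rows(gripper=[-1,-1,-1,-1,-1,-1,-1,-1,-1,-1,-1,-1], delta_pos=[[52.35,-47.46,10.18],[52.35,-47.46,10.18],[52.35,-47.46,10.18],[52.35,-47.46,10.18],[52.35,-47.46,10.18],[52.35,-47.46,10.18],[52.35,-47.46,10.18],[52.35,-47.46,10.18],[52.35,-47.46,10.18],[52.35,-47.46,10.18],[52.35,-47.46,10.18],[52.35,-47.46,10.18]], turn=[[-0.3235,-0.174,-2.139],[-0.3235,-0.174,-2.139],[-0.3235,-0.174,-2.139],[-0.3235,-0.174,-2.139],[-0.3235,-0.174,-2.139],[-0.3235,-0.174,-2.139],[-0.3235,-0.174,-2.139],[-0.3235,-0.174,-2.139],[-0.3235,-0.174,-2.139],[-0.3235,-0.174,-2.139],[-0.3235,-0.174,-2.139],[-0.3235,-0.174,-2.139]])

```text
time: 1.8
position: [0.5462, -0.0122, 0.1205]
tool_rot: [0.35, 0.925, -0.053, 0.14]
ft_force: [-0.0, -1.9, -0.2]
grip_width: 0.0873
grip_force: 0.0
```

```bash
python3 -c "
from h import *
print(robot.get_obs()['q'])
go(PG+UP*.02,RG,'pre2');go(PG,RG,'grasp')"
```

```text
[-0.133   0.5275  1.8963 -0.3584  0.492  -0.6823]
pre2 delta [ 2.6105 -0.3139  8.5759] turn [0.002  0.0015 0.0075] to [ 0.5445 -0.0149  0.0308]
grasp delta [ 3.2045 -0.3132 10.4856] turn [0.002  0.0015 0.0075] to [ 0.5445 -0.0149  0.0108]
```

Request:
play_rows(gripper=[-1,-1,-1,-1,-1], delta_pos=[[0,0,0],[1.33,0,4.3],[2.66,0,8.6],[2.66,0,8.6],[2.66,0,8.6]], turn=[[0,0,0],[0,0,0],[0,0,0],[0,0,0],[0,0,0]])

```text
time: 2.42
position: [0.5449, -0.0162, 0.0319]
tool_rot: [0.354, 0.923, -0.054, 0.14]
ft_force: [-0.5, 0.3, -0.2]
grip_width: 0.0871
grip_force: 0.0
```

```bash
python3 -c "
from h import *
go(PG,RG,'grasp')
cs=cams()
a=cs['top']['color'][235:310,250:350,::-1];b=cs['scene']['color'][205:280,300:400,::-1]
cv2.imwrite('pics/g.png',cv2.resize(np.hstack([a,b]),(800,300),interpolation=2))"
```

```text
grasp delta [0.738  0.065  1.9735] turn [-0.0005  0.0016 -0.0017] to [ 0.5445 -0.0149  0.0108]
```

View pics/g.png

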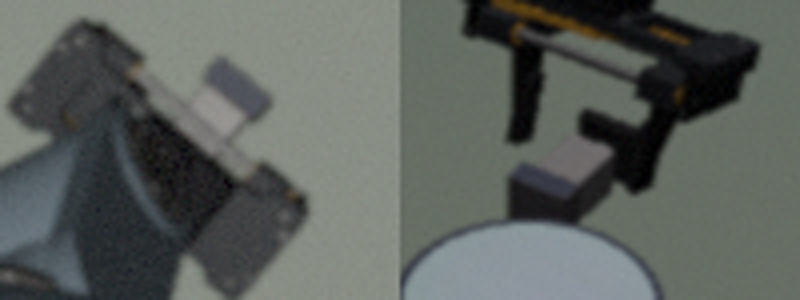

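The fingers straddle the housing, with the stamp centred between them. Now descend and grip.

Request:
play_rows(gripper=[-1,-1,0.3,0.3,0.3,0.3,0.3,0.3], delta_pos=[[0.65,0,1.93],[0.65,0,1.93],[0.65,0,1.93],[0.65,0,1.93],[0.65,0,1.93],[0.65,0,1.93],[0.65,0,1.93],[0.65,0,1.93]], turn=[[0,0,0],[0,0,0],[0,0,0],[0,0,0],[0,0,0],[0,0,0],[0,0,0],[0,0,0]], squeeze=25)

```text
time: 3.52
position: [0.5441, -0.0149, 0.0103]
tool_rot: [0.354, 0.923, -0.054, 0.14]
ft_force: [0.6, 0.4, 1.3]
grip_width: 0.0356
grip_force: 23.5
```

```bash
cat >> h.py <<'E'
ANG=.046; SQ=np.array([.4788,-.2677,0]); HD=np.array([np.cos(ANG),np.sin(ANG),0])
C=RG.inv().apply(B-U*.010+UP*.023-np.array([.5443,-.0149,.0105])); C[1]=0  # stamp origin in tool frame
R1=frame(-UP,HD); R2=up_frame(ANG,TH)
P2=SQ+UP*.006-R2.apply(C)   # TCP with stamp standing on the card
E
python3 -c "
from h import *
print('C',C,'P2',P2)
go([.49,-.18,.25],R1,'stage1'); go([.53,-.05,.15],RG,'lift')"
```

```text
C [-0.0538  0.      0.0036] P2 [ 0.4913 -0.2671  0.0585]
stage1 delta [-13.7784 -15.9087 -20.815 ] turn [0.3541 0.1459 2.3422] to [ 0.49 -0.18  0.25]
lift delta [ -5.3697  -3.5568 -12.9585] turn [-0.0006  0.0004  0.0002] to [ 0.53 -0.05  0.15]
```

Request:
play_rows(gripper=[0.3,0.3,0.3,0.3,0.3,0.3,0.3,0.3,0.3,0.3,0.3,0.3], delta_pos=[[-1.5,0,-4.8],[-3,0,-9.6],[-13.8,-15.9,-20.8],[-13.8,-15.9,-20.8],[-13.8,-15.9,-20.8],[-13.8,-15.9,-20.8],[-13.8,-15.9,-20.8],[-13.8,-15.9,-20.8],[-13.8,-15.9,-20.8],[-13.8,-15.9,-20.8],[-13.8,-15.9,-20.8],[-13.8,-15.9,-20.8]], turn=[[0,0,0],[0,0,0],[0.3541,0.1459,2.3422],[0.3541,0.1459,2.3422],[0.3541,0.1459,2.3422],[0.3541,0.1459,2.3422],[0.3541,0.1459,2.3422],[0.3541,0.1459,2.3422],[0.3541,0.1459,2.3422],[0.3541,0.1459,2.3422],[0.3541,0.1459,2.3422],[0.3541,0.1459,2.3422]])

```text
time: 5.03
position: [0.4893, -0.1793, 0.2488]
tool_rot: [0.964, 0.263, -0.015, 0.035]
ft_force: [0.8, -0.4, -3.0]
grip_width: 0.036
grip_force: 25.0
```

```bash
python3 -c "
from h import *
print(robot.get_obs()['q'],robot.get_obs()['grip_width'])
go([.49,-.18,.25],R1,'stage1'); go(P2+UP*.06,R2,'s2')"
```

```text
[-0.5233  0.3499  1.6713 -0.0804  1.0926  0.5515] 0.03602008252273391
stage1 delta [ 0.0198  0.1065 -0.1182] turn [0.0709 0.0321 0.4858] to [ 0.49 -0.18  0.25]
s2 delta [-3.6459  6.8659 13.6562] turn [-0.2482  1.2757  0.4647] to [ 0.4913 -0.2671  0.1185]
```

Request:
play_rows(gripper=[0.3,0.3,0.3,0.3,0.3,0.3,0.3,0.3,0.3,0.3,0.3], delta_pos=[[0,0,0],[0,0,0],[0,0,0],[0,2,3],[-1,3,5],[-2,4,8],[-3.65,6.87,13.66],[-3.65,6.87,13.66],[-3.65,6.87,13.66],[-3.65,6.87,13.66],[-3.65,6.87,13.66]], turn=[[-0.2482,1.2757,0.4647],[-0.2482,1.2757,0.4647],[-0.2482,1.2757,0.4647],[-0.2482,1.2757,0.4647],[-0.2482,1.2757,0.4647],[-0.2482,1.2757,0.4647],[-0.2482,1.2757,0.4647],[-0.2482,1.2757,0.4647],[-0.2482,1.2757,0.4647],[-0.2482,1.2757,0.4647],[-0.2482,1.2757,0.4647]])

```text
time: 6.4
position: [0.4921, -0.2683, 0.1162]
tool_rot: [0.806, 0.019, 0.592, -0.017]
ft_force: [0.1, 1.4, -3.7]
grip_width: 0.0361
grip_force: 25.0
```

```bash
python3 -c "
from h import *
print(robot.get_obs()['q'],robot.get_obs()['grip_width'])
go(P2+UP*.06,R2,'s2')
cs=cams()
a=cs['top']['color'][230:350,330:490,::-1];b=cs['scene']['color'][140:290,170:370,::-1]
cv2.imwrite('pics/s2.png',np.hstack([cv2.resize(a,(400,300),interpolation=2),cv2.resize(b,(400,300),interpolation=2)]))"
```

```text
[-1.2792  1.0325  2.2705  1.8557  1.3095 -1.7291] 0.036090257620242656
s2 delta [ 0.1995 -0.1248 -0.1408] turn [-0.0057  0.0032 -0.0022] to [ 0.4913 -0.2671  0.1185]
```

View pics/s2.png

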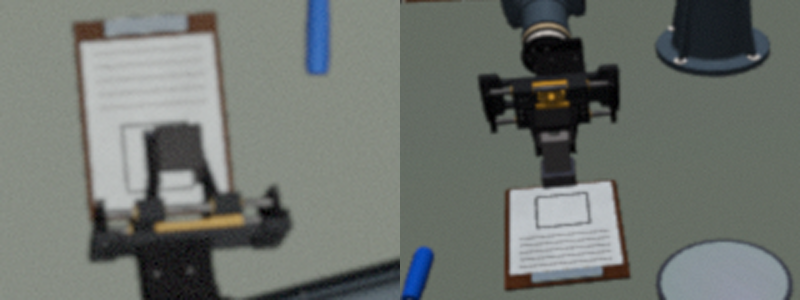

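The stamp is upright over the square; its head shows at top pixel ≈(402,288). I'll check that against the target before lowering.

```bash
python3 -c "
from h import *
o=robot.get_obs(); Rt=Rn.from_quat(o['tool_rot']); s=o['position']+Rt.apply(C); print('stamp',s)
c=robot.camera('top'); print('head by picture',onplane(c,[(401.7,288.2)],s[2]+.098))
g=cv2.cvtColor(c['color'],cv2.COLOR_RGB2GRAY)[270:315,380:425]
print(proj(c,[s+UP*.098]))
go(P2+UP*.02,R2,'s3');go(P2,R2,'s4')"
```

```text
stamp [ 0.4806 -0.2692  0.0668]
head by picture [[ 0.4807 -0.2669]]
[[402.6315 288.2077]]
s3 delta [-4.0464 -0.1561  1.0388] turn [-0.0058 -0.0007  0.007 ] to [ 0.4913 -0.2671  0.0785]
s4 delta [-5.9575 -0.166   1.6286] turn [-0.0058 -0.0007  0.007 ] to [ 0.4913 -0.2671  0.0585]
```

Request:
play_rows(gripper=[0.3,0.3,0.3,0.3], delta_pos=[[-2.0,-0.1,0.5],[-4.05,-0.15,1.04],[-5.0,-0.15,1.33],[-5.0,-0.15,1.33]], turn=[[0,0,0],[0,0,0],[0,0,0],[0,0,0]])

```text
time: 7.05
position: [0.4915, -0.2673, 0.0688]
tool_rot: [0.804, 0.023, 0.594, -0.014]
ft_force: [-0.0, 0.4, -2.8]
grip_width: 0.0359
grip_force: 25.0
```

```bash
python3 -c "
from h import *
o=robot.get_obs(); Rt=Rn.from_quat(o['tool_rot']); s=o['position']+Rt.apply(C); print('stamp',s,o['q'])
go(P2,R2,'s4')"
```

```text
stamp [ 0.4792 -0.2682  0.0163] [-1.2815  1.1643  2.2415  1.8772  1.3447 -1.8395]
s4 delta [-0.9941 -0.027   0.2814] turn [-0.0053 -0.0025  0.0069] to [ 0.4913 -0.2671  0.0585]
```

Lower the last 10 mm in small steps.

Request:
play_rows(gripper=[0.3,0.3,0.3], delta_pos=[[-0.4,0,0.12],[-0.8,0,0.24],[-0.8,0,0.24]], turn=[[0,0,0],[0,0,0],[0,0,0]])

```text
time: 7.42
position: [0.4912, -0.2673, 0.061]
tool_rot: [0.803, 0.022, 0.595, -0.014]
ft_force: [0.6, -0.6, 1.4]
grip_width: 0.0356
grip_force: 25.0
```

Request:
play_rows(gripper=[0.3,0.3], delta_pos=[[-0.15,0,0.05],[-0.15,0,0.05]], turn=[[0,0,0],[0,0,0]])

```text
time: 7.68
position: [0.4915, -0.2674, 0.0608]
tool_rot: [0.802, 0.022, 0.597, -0.014]
ft_force: [0.1, -0.8, 6.0]
grip_width: 0.0357
grip_force: 25.0
```

Request:
play_rows(gripper=[-1,-1,-1,-1,-1,-1,-1,-1], delta_pos=[[0.1,0,0],[0.1,0,0],[0.1,0,0],[0.1,0,0],[0.1,0,-4],[0.1,0,-9],[0.1,0,-13],[0.1,0,-13]], turn=[[0,0,0],[0,0,0],[0,0,0],[0,0,0],[0,0,0],[0,0,0],[0,0,0],[0,0,0]])

```text
time: 8.68
position: [0.365, -0.2763, 0.0976]
tool_rot: [0.804, 0.018, 0.594, -0.012]
ft_force: [0.4, -0.4, 0.2]
grip_width: 0.087
grip_force: 0.0
```

```bash
python3 -c "
from h import *
print(robot.get_obs()['q'])
cs=cams()
a=cs['top']['color'][260:320,360:440,::-1];b=cs['scene']['color'][205:265,210:290,::-1]
cv2.imwrite('pics/s3.png',np.hstack([cv2.resize(a,(400,300),interpolation=2),cv2.resize(b,(400,300),interpolation=2)]))"
```

```text
[-1.704   1.1872  2.3898  1.5407  1.2272 -2.0303]
```

View pics/s3.png

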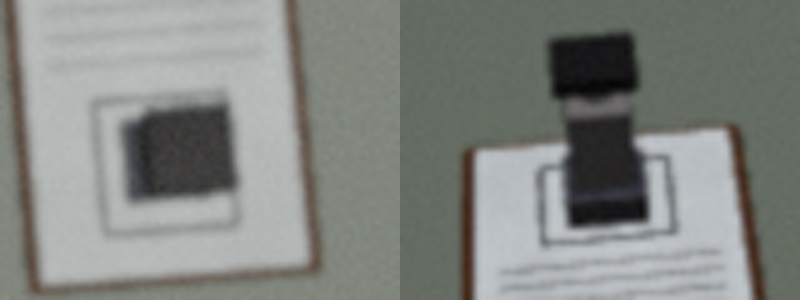

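The stamp stands upright inside the square, head top centre at top pixel ≈(397.5,289.4). Next: raise the tool, turn it down, and shut the fingers.

```bash
python3 -c "
from h import *
c=robot.camera('top'); print('head',onplane(c,[(397.5,289.4)],.104))
go([.40,-.27,.20],R2,'up');go([.45,-.265,.25],R1,'down')"
```

```text
head [[ 0.4809 -0.266 ]]
up delta [10.783  -0.1393  0.0934] turn [-0.0053 -0.0021  0.0051] to [ 0.4  -0.27  0.2 ]
down delta [17.0368 -0.3594  3.4236] turn [-0.0013 -1.2729  0.0078] to [ 0.45  -0.265  0.25 ]
```

Request:
play_rows(gripper=[1,1,1,1,1,1,1,1,1,1,1,1], delta_pos=[[5,0,0],[10.8,0,0.1],[17,-0.3,1],[17,-0.36,3.4],[17,-0.36,3.4],[17,-0.36,3.4],[17,-0.36,3.4],[17,-0.36,3.4],[17,-0.36,3.4],[17,-0.36,3.4],[17,-0.36,3.4],[17,-0.36,3.4]], turn=[[0,0,0],[0,0,0],[0,-0.2,0],[0,-0.4,0],[0,-0.6,0],[0,-0.8,0],[0,-1,0],[0,-1.15,0],[0,-1.27,0],[0,-1.27,0],[0,-1.27,0],[0,-1.27,0]])

```text
time: 10.32
position: [0.4524, -0.2621, 0.25]
tool_rot: [1.0, 0.03, 0.002, 0.001]
ft_force: [0.4, -0.3, -0.1]
grip_width: 0.0003
grip_force: 0.0
```

```bash
python3 -c "
from h import *
print(robot.get_obs()['q'])
go([.481,-.2665,.115],R1,'press0')"
```

```text
[-0.7391  0.3542  1.6573  0.0003  1.1257  0.7706]
press0 delta [ 2.7815  0.5745 13.5073] turn [ 0.003  -0.0033  0.0149] to [ 0.481  -0.2665  0.115 ]
```

Request:
play_rows(gripper=[1,1,1,1,1], delta_pos=[[2.8,0.3,5],[2.8,0.5,10],[2.8,0.5,12.9],[2.8,0.5,12.9],[2.8,0.5,12.9]], turn=[[0,0,0.015],[0,0,0.015],[0,0,0.015],[0,0,0.015],[0,0,0.015]])

```text
time: 10.95
position: [0.4781, -0.2687, 0.1218]
tool_rot: [1.0, 0.019, 0.002, 0.001]
ft_force: [0.2, 0.1, -0.6]
grip_width: 0.0006
grip_force: 0.0
```

```bash
python3 -c "
from h import *
go([.481,-.2665,.107],R1,'press0')"
```

```text
press0 delta [ 0.2968 -0.2147  1.4798] turn [ 0.0029 -0.004  -0.0083] to [ 0.481  -0.2665  0.107 ]
```

Request:
play_rows(gripper=[1,1,1,1,1,1,1], delta_pos=[[0.2,-0.17,1],[0.2,-0.17,1.5],[0.2,-0.17,1.9],[0.2,-0.17,2.2],[0.2,-0.17,2.5],[0.2,-0.17,2.7],[0.2,-0.17,2.7]], turn=[[0,0,0],[0,0,0],[0,0,0],[0,0,0],[0,0,0],[0,0,0],[0,0,0]])

```text
time: 11.82
position: [0.4801, -0.2673, 0.0947]
tool_rot: [1.0, 0.019, 0.002, 0.001]
ft_force: [-1.0, 2.4, 7.4]
grip_width: 0.0005
grip_force: 3.6
```

Request:
play_rows(gripper=[1,1,1,1], delta_pos=[[0,0,0.2],[0,0,0.4],[0,0,0.4],[0,0,0.4]], turn=[[0,0,0],[0,0,0],[0,0,0],[0,0,0]])

```text
time: 12.32
position: [0.4802, -0.2674, 0.0923]
tool_rot: [1.0, 0.019, 0.002, 0.002]
ft_force: [-2.1, 2.7, 17.3]
grip_width: 0.0006
grip_force: 8.5
```

Request:
play_rows(gripper=[1,1,-1,-1,-1,-1,-1], delta_pos=[[0,0,0],[0,0,-2],[0,0,-5],[0,0,-5],[0,0,-5],[0,0,-5],[0,0,-5]], turn=[[0,0,0],[0,0,0],[0,0,0],[0,0,0],[0,0,0],[0,0,0],[0,0,0]])

```text
time: 13.2
position: [0.4793, -0.2669, 0.1391]
tool_rot: [1.0, 0.019, 0.001, 0.001]
ft_force: [0.2, -0.8, 0.5]
grip_width: 0.0422
grip_force: 0.0
```

```bash
python3 -c "
from h import *
go([.480,-.267,.079],R1,'grip')
cs=cams()
b=cs['scene']['color'][185:265,200:307,::-1]
cv2.imwrite('pics/s4.png',cv2.resize(b,(800,600),interpolation=2))"
```

```text
grip delta [0.0551 0.0043 6.0094] turn [ 0.0017 -0.0016 -0.009 ] to [ 0.48  -0.267  0.079]
```

View pics/s4.png

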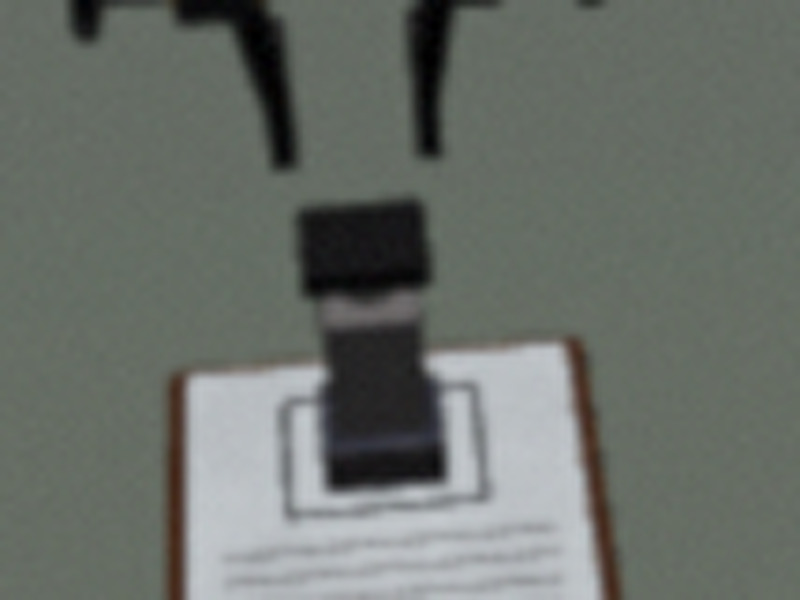

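The stamp still stands on the square with its head sprung up, and the fingers hang above it, still opening. Now grip the head's sides, after the fingers are fully open.

Request:
play_rows(gripper=[-1,-1,-1,-1,-1,-1,-1], delta_pos=[[0,0,0],[0,0,0],[0,0,0],[0,0,2],[0.05,0,4],[0.05,0,6],[0.05,0,6]], turn=[[0,0,0],[0,0,0],[0,0,0],[0,0,0],[0,0,0],[0,0,0],[0,0,0]])

```text
time: 14.18
position: [0.4796, -0.2666, 0.0789]
tool_rot: [1.0, 0.019, 0.0, 0.0]
ft_force: [-0.3, 0.5, 0.5]
grip_width: 0.087
grip_force: 0.0
```

Request:
play_rows(gripper=[0.2,0.2,0.2,0.2,0.2,0.2], delta_pos=[[0,0,0],[0,0,0],[0,0,0],[0,0,0],[0,0,0],[0,0,0]], turn=[[0,0,0],[0,0,0],[0,0,0],[0,0,0],[0,0,0],[0,0,0]], squeeze=25)

```text
time: 14.92
position: [0.4806, -0.2677, 0.0802]
tool_rot: [1.0, 0.019, 0.002, 0.002]
ft_force: [-0.1, -0.2, 1.3]
grip_width: 0.0458
grip_force: 25.0
```

```bash
python3 -c "
from h import *
o=robot.get_obs();z=o['position'][2]; print(o['q'])
R3=frame(-UP,[np.cos(.015),np.sin(.015),0])
go([.480,-.267,z+.15],R1,'lift');go([.472,.269,z+.15],R3,'over case')"
```

```text
[-0.7111  0.6352  1.7428 -0.0005  0.7588  0.8229]
lift delta [ -0.0081  -0.0156 -15.0003] turn [ 0.0035 -0.0033 -0.0089] to [ 0.48   -0.267   0.2302]
over case delta [  1.1826 -53.608  -15.184 ] turn [ 0.0035 -0.0033  0.0221] to [0.472  0.269  0.2302]
```

Request:
play_rows(gripper=[0.2,0.2,0.2,0.2,0.2,0.2,0.2,0.2,0.2,0.2,0.2,0.2], delta_pos=[[0,0,-3],[0,0,-9],[0,0,-15],[0.2,-5,-15.2],[0.4,-11,-15.2],[0.5,-17,-15.2],[0.6,-23,-15.2],[0.8,-29,-15.2],[0.9,-35,-15.2],[1,-41,-15.2],[1.1,-47,-15.2],[1.18,-51,-15.2]], turn=[[0,0,0],[0,0,0],[0,0,0],[0,0,0.022],[0,0,0.022],[0,0,0.022],[0,0,0.022],[0,0,0.022],[0,0,0.022],[0,0,0.022],[0,0,0.022],[0,0,0.022]])

```text
time: 16.42
position: [0.4713, 0.2456, 0.2296]
tool_rot: [1.0, 0.009, 0.0, 0.001]
ft_force: [0.2, -0.7, -3.2]
grip_width: 0.0461
grip_force: 25.0
```

Request:
play_rows(gripper=[0.2,0.2,0.2,0.2], delta_pos=[[0,-2.6,0],[0,-2.6,0],[0,-2.6,0],[0,-2.6,0]], turn=[[0,0,0],[0,0,0],[0,0,0],[0,0,0]])

```text
time: 16.92
position: [0.4723, 0.2681, 0.2301]
tool_rot: [1.0, 0.007, 0.001, 0.002]
ft_force: [0.0, 0.1, -3.3]
grip_width: 0.0456
grip_force: 25.0
```

```bash
python3 -c "
from h import *
o=robot.get_obs(); print(o['q'])
R3=frame(-UP,[np.cos(.015),np.sin(.015),0])
go([.474,.269,.085],R3,'case')
cs=cams()
a=cs['top']['color'][220:340,120:280,::-1];b=cs['scene']['color'][120:270,370:570,::-1]
cv2.imwrite('pics/s5.png',np.hstack([cv2.resize(a,(400,300),interpolation=2),cv2.resize(b,(400,300),interpolation=2)]))"
```

```text
[ 0.3126  0.408   1.6302 -0.0044  1.1026  1.8716]
case delta [ 0.1431 -0.1417 14.5146] turn [ 0.0035 -0.002  -0.0013] to [0.474 0.269 0.085]
```

View pics/s5.png

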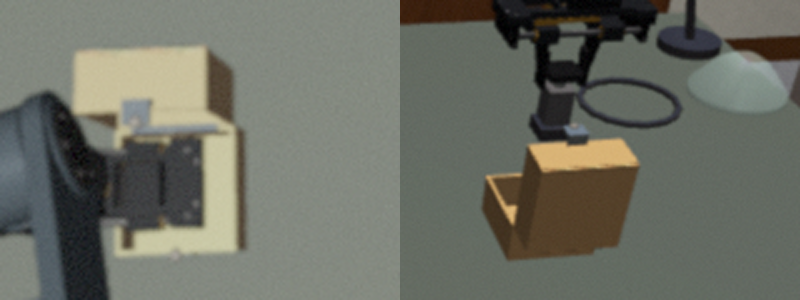

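The stamp hangs upright over the tray, with the gripper clear of the upright cover. Lowering.

Request:
play_rows(gripper=[0.2,0.2,0.2,0.2,0.2,0.2], delta_pos=[[0.14,-0.1,4],[0.14,-0.1,8],[0.14,-0.1,11.5],[0.14,-0.1,13.8],[0.14,-0.1,14.5],[0.14,-0.1,14.5]], turn=[[0,0,0],[0,0,0],[0,0,0],[0,0,0],[0,0,0],[0,0,0]])

```text
time: 17.77
position: [0.4748, 0.2695, 0.0856]
tool_rot: [1.0, 0.007, 0.002, 0.001]
ft_force: [0.7, 0.1, -3.1]
grip_width: 0.0455
grip_force: 25.0
```

Request:
play_rows(gripper=[0.2,0.2,0.2,0.2], delta_pos=[[0,0,0.2],[0,0,0.4],[0,0,0.55],[0,0,0.55]], turn=[[0,0,0],[0,0,0],[0,0,0],[0,0,0]])

```text
time: 18.27
position: [0.4743, 0.2698, 0.0801]
tool_rot: [1.0, 0.008, 0.002, 0.001]
ft_force: [-0.2, -0.4, -3.5]
grip_width: 0.0457
grip_force: 25.0
```

Request:
play_rows(gripper=[0.2,0.2], delta_pos=[[0,0,0.1],[0,0,0.1]], turn=[[0,0,0],[0,0,0]])

```text
time: 18.52
position: [0.4745, 0.2698, 0.0795]
tool_rot: [1.0, 0.008, 0.002, 0.001]
ft_force: [-1.5, -0.4, 2.3]
grip_width: 0.0457
grip_force: 25.0
```

Request:
play_rows(gripper=[0.2,0.2], delta_pos=[[0,0,0.1],[0,0,0.1]], turn=[[0,0,0],[0,0,0]])

```text
time: 18.77
position: [0.4744, 0.2697, 0.0784]
tool_rot: [1.0, 0.008, 0.002, 0.001]
ft_force: [-1.9, -1.6, 4.2]
grip_width: 0.0459
grip_force: 25.0
```

On the floor. Release and lift.

Request:
play_rows(gripper=[-1,-1,-1,-1,-1,-1,-1,-1,-1,-1], delta_pos=[[0,0,-0.1],[0,0,-0.1],[0,0,-0.1],[0,0,-0.1],[0,0,-0.1],[0,0,-2],[0,0,-6],[0,0,-12],[0,0,-18],[0,0,-18]], turn=[[0,0,0],[0,0,0],[0,0,0],[0,0,0],[0,0,0],[0,0,0],[0,0,0],[0,0,0],[0,0,0],[0,0,0]])

```text
time: 20.02
position: [0.4771, 0.2715, 0.2635]
tool_rot: [1.0, 0.008, 0.008, -0.001]
ft_force: [0.1, -0.3, 0.2]
grip_width: 0.0865
grip_force: 0.0
```

```bash
python3 -c "
from h import *
o=robot.get_obs(); print(o['q'])
R3=frame(-UP,[np.cos(.015),np.sin(.015),0])
go([.56,.269,.26],R3,'a');go([.66,.271,.26],R3,'b')
go([.66,.271,.165],R3,'c')"
```

```text
[ 0.3157  0.3714  1.5854 -0.0039  1.1699  1.8728]
a delta [8.2752 0.3745 0.4741] turn [-0.0009 -0.0152  0.0002] to [0.56  0.269 0.26 ]
b delta [18.2759  0.3271  0.6266] turn [-0.0009 -0.0152  0.0002] to [0.66  0.271 0.26 ]
c delta [18.1311  0.3359 10.1255] turn [-0.0009 -0.0152  0.0002] to [0.66  0.271 0.165]
```

Request:
play_rows(gripper=[1,1,1,1,1,1,1,1,1], delta_pos=[[5,0.1,0.3],[11,0.2,0.4],[16.8,0.3,0.5],[16.8,0.3,0.5],[16.8,0.3,3],[16.8,0.3,6],[16.8,0.3,9.8],[16.8,0.3,9.8],[16.8,0.3,9.8]], turn=[[0,0,0],[0,0,0],[0,0,0],[0,0,0],[0,0,0],[0,0,0],[0,0,0],[0,0,0],[0,0,0]])

```text
time: 21.15
position: [0.642, 0.2698, 0.1613]
tool_rot: [1.0, 0.008, 0.002, 0.001]
ft_force: [0.5, 0.8, 0.6]
grip_width: 0.006
grip_force: 0.0
```

```bash
cat > arc.py <<'E'
from h import *
o=robot.get_obs(); p=o['position']; R0=Rn.from_quat(o['tool_rot']); print(p)
for al in np.linspace(1.55,-.02,12):
    r=.112; s,c=np.sin(al),np.cos(al); d=.060-.002
    P=np.array([.545-r*c+d*s+.0095*s,.269+.001,.058+r*s+d*c])
    print(round(al,2),P,R0.inv().apply(P-p)*100)
E
python3 arc.py
```

```text
[0.642  0.2698 0.1613]
1.55 [0.6102 0.27   0.1712] [-3.1794 -0.0681 -1.001 ]
1.41 [0.5934 0.27   0.1779] [-4.8558 -0.0921 -1.6836]
1.26 [0.5756 0.27   0.1823] [-6.6314 -0.1182 -2.1227]
1.12 [0.5572 0.27   0.1841] [-8.4701 -0.146  -2.3092]
0.98 [0.5386 0.27   0.1833] [-10.3345  -0.1748  -2.2395]
0.84 [0.52 0.27 0.18] [-12.1867  -0.2041  -1.9149]
0.69 [0.502  0.27   0.1742] [-13.9891  -0.2333  -1.3419]
0.55 [0.4849 0.27   0.166 ] [-15.7049  -0.2617  -0.5324]
0.41 [0.469  0.27   0.1557] [-17.2993  -0.2889   0.4973]
0.27 [0.4546 0.27   0.1434] [-18.7398  -0.3143   1.7262]
0.12 [0.4421 0.27   0.1293] [-19.9972  -0.3372   3.1294]
-0.02 [0.4317 0.27   0.1137] [-21.0459  -0.3574   4.6782]
```

Request:
play_rows(gripper=[1,1,1,1,1,1,1,1,1,1], delta_pos=[[-1.6,-0.04,-0.8],[-3.2,-0.07,-1],[-4.9,-0.09,-1.7],[-6.6,-0.12,-2.1],[-8.5,-0.15,-2.3],[-10.3,-0.17,-2.2],[-12.2,-0.2,-1.9],[-14,-0.23,-1.3],[-15.7,-0.26,-0.5],[-15.7,-0.26,-0.5]], turn=[[0,0,0],[0,0,0],[0,0,0],[0,0,0],[0,0,0],[0,0,0],[0,0,0],[0,0,0],[0,0,0],[0,0,0]])

```text
time: 22.4
position: [0.4824, 0.2697, 0.1657]
tool_rot: [1.0, 0.008, 0.0, 0.002]
ft_force: [0.3, -0.3, -0.4]
grip_width: 0.0008
grip_force: 0.0
```

```bash
python3 arc.py | tail -5; python3 -c "
from h import *
cs=cams()
a=cs['top']['color'][220:340,120:280,::-1];b=cs['scene']['color'][120:270,370:570,::-1]
cv2.imwrite('pics/s6.png',np.hstack([cv2.resize(a,(400,300),interpolation=2),cv2.resize(b,(400,300),interpolation=2)]))"
```

```text
0.55 [0.4849 0.27   0.166 ] [ 0.2486 -0.0303 -0.0392]
0.41 [0.469  0.27   0.1557] [-1.3428 -0.0593  0.995 ]
0.27 [0.4546 0.27   0.1434] [-2.7798 -0.0865  2.228 ]
0.12 [0.4421 0.27   0.1293] [-4.0332 -0.1112  3.6348]
-0.02 [0.4317 0.27   0.1137] [-5.0775 -0.1332  5.1866]
```

View pics/s6.png

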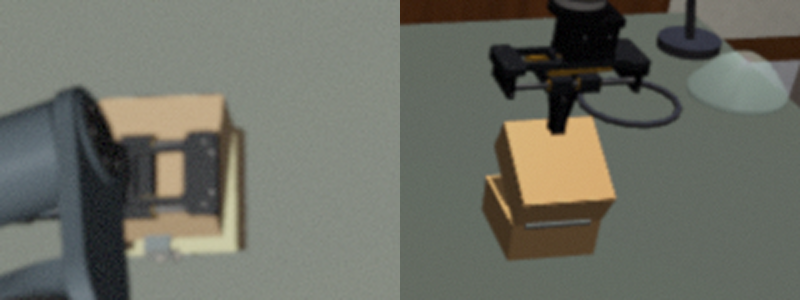

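The cover follows the fingertip and is about two-thirds shut. My count was off: this was picture 11, one over the limit of 10, so I'll use force and position readings from here.

Request:
play_rows(gripper=[1,1,1,1,1,1,1], delta_pos=[[-0.6,0,0.5],[-1.3,0,1],[-2,0,1.6],[-2.8,0,2.2],[-3.4,0,2.9],[-4,0,3.6],[-4,0,3.6]], turn=[[0,0,0],[0,0,0],[0,0,0],[0,0,0],[0,0,0],[0,0,0],[0,0,0]])

```text
time: 23.38
position: [0.4451, 0.269, 0.1286]
tool_rot: [1.0, 0.008, 0.001, 0.002]
ft_force: [0.1, -0.8, 1.6]
grip_width: 0.0007
grip_force: 0.8
```

Request:
play_rows(gripper=[1,1,1,1,1], delta_pos=[[-0.4,0,0.4],[-0.6,0,0.8],[-0.6,0,1.1],[-0.6,0,1.3],[-0.6,0,1.3]], turn=[[0,0,0],[0,0,0],[0,0,0],[0,0,0],[0,0,0]])

```text
time: 24.0
position: [0.4381, 0.2688, 0.118]
tool_rot: [1.0, 0.008, 0.001, 0.002]
ft_force: [-5.3, -0.9, 21.5]
grip_width: 0.0002
grip_force: 10.6
```

Request:
play_rows(gripper=[1,1,1,1,1,1,1], delta_pos=[[0,0,0.1],[0,0,-3],[0,0,-8],[0,0,-12],[0,0,-12],[0,0,-12],[0,0,-12]], turn=[[0,0,0],[0,0,0],[0,0,0],[0,0,0],[0,0,0],[0,0,0],[0,0,0]])

```text
time: 24.88
position: [0.4377, 0.2688, 0.2342]
tool_rot: [1.0, 0.008, -0.0, 0.002]
ft_force: [-0.3, 0.0, 0.3]
grip_width: 0.0002
grip_force: 0.0
```

Run:
```python
from h import *
# cover shut: match predicted top-panel edge lines (z .118 plane) in the scene view by colour mask
c=robot.camera('scene'); hsv=cv2.cvtColor(c['color'],cv2.COLOR_RGB2HSV)
m=((hsv[...,0]<25)&(hsv[...,1]>60)&(hsv[...,2]>60)).astype(np.uint8); m[:, :400]=0; m[:,500:]=0; m[:160]=0; m[260:]=0
n,l,s,_=cv2.connectedComponentsWithStats(m); i=1+s[1:,4].argmax(); print("bbox",s[i])
yaw=.015; e=np.array([np.cos(yaw),np.sin(yaw),0]); f=np.array([-e[1],e[0],0]); K=np.array([.480,.269,0])
for al in (0,.03,.1):
    hinge=K+e*.065+UP*.058
    X=[hinge-e*(r*np.cos(al)-h*np.sin(al))+UP*(r*np.sin(al)+h*np.cos(al))+f*y for r in(0,.13) for h in(.06,) for y in(-.062,.062)]
    q=proj(c,X); print(al,"top row",q[:,1].min(),q.tolist())
```

```text
bbox [ 411  187   64   63 3150]
0 top row 186.456900611164 [[429.16250341026034, 213.63474900818238], [474.4889849992745, 210.50830799057732], [415.1092851194204, 189.12845214355903], [457.1052818783784, 186.456900611164]]
0.03 top row 185.5898355536149 [[429.3721106303724, 214.0113707488486], [474.7478442314309, 210.87778655442233], [415.45640329257253, 188.2610919739893], [457.56552746458846, 185.5898355536149]]
0.1 top row 183.69498220115167 [[429.85105745897135, 214.95906763870227], [475.3375098158983, 211.80841913039072], [416.30937777006403, 186.36713966951584], [458.6914693823964, 183.69498220115167]]
```

The camera puts the cover's top row at 187. That matches shut (186.5) and not the catch position (183.7). The arm is clear, so I'm handing in.

```bash
python3 -c "
from rig import robot
print(robot.hand_in())"
```

```text
the job is handed in; nothing more can be done
None
```

I stamped the card inside the printed square, stood the stamp in its case, pressed the cover shut and handed the job in at about 25 s. The rig returned no verdict, so my only evidence is the camera and force readings, and I viewed 11 pictures, one over the limit of 10.

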